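Set the chime bars out in order on their frame

TASK

Set the four chime bars out on their frame ready for recording, in order of size with the longest at the broad end and the shortest at the narrow end. Lay each one right way up across the two rails, seated on the felt between the dividers, centred and square, and set it down rather than dropping it. Leave the microphone and the glass where they stand.

Things in the scene. Friction and masses are not known exactly. Their poses are not given: they have to be found in the camera images.
- bar_A_mid (a point): Chime bar A, the longest: aluminium bar 170 mm long, 28 mm wide and 6 mm thick, fixed on a pale wooden resonator box 154 mm long, 38 mm wide and 34 mm high; 44 mm high in all. 0.12 to 0.38 kg, lying on a 3 mm felt mat. The point is its centre, 22 mm above its underside; x along its length, y across, z up; same either way round. Take it by the box's long sides.
- bar_B_mid (a point): Chime bar B, the second longest: aluminium bar 146 mm long, 28 mm wide and 6 mm thick, fixed on a pale wooden resonator box 130 mm long, 38 mm wide and 34 mm high; 44 mm high in all. 0.12 to 0.38 kg, lying on a 3 mm felt mat. The point is its centre, 22 mm above its underside; x along its length, y across, z up; same either way round. Take it by the box's long sides.
- bar_C_mid (a point): Chime bar C, the second shortest: aluminium bar 124 mm long, 28 mm wide and 6 mm thick, fixed on a pale wooden resonator box 108 mm long, 38 mm wide and 34 mm high; 44 mm high in all. 0.12 to 0.38 kg, lying on a 3 mm felt mat. The point is its centre, 22 mm above its underside; x along its length, y across, z up; same either way round. Take it by the box's long sides.
- bar_D_mid (a point): Chime bar D, the shortest: aluminium bar 104 mm long, 28 mm wide and 6 mm thick, fixed on a pale wooden resonator box 88 mm long, 38 mm wide and 34 mm high; 44 mm high in all. 0.12 to 0.38 kg, lying on a 3 mm felt mat. The point is its centre, 22 mm above its underside; x along its length, y across, z up; same either way round. Take it by the box's long sides.
- place1: Place 1 of the chime-bar frame (broad end, on the left seen from the robot): two felt saddles, one on each rail. Origin midway between the rails at felt-top height, 33 mm above the table, where the middle of a bar's underside goes; x across the rails (the way a bar lies), y along the frame to its broad end, z up. The fixed wooden frame is 324 mm long; its rails run closer together towards the narrow end, 82 to 48 mm clear between them at the four places.
- place2: Place 2 of the chime-bar frame (second from the broad end): two felt saddles, one on each rail. Origin midway between the rails at felt-top height, 33 mm above the table, where the middle of a bar's underside goes; x across the rails (the way a bar lies), y along the frame to its broad end, z up. Places are 76 mm apart. Dividers 14 mm thick stand on the rails midway between places, 12 mm higher than the felt.
- place3: Place 3 of the chime-bar frame (third from the broad end): two felt saddles, one on each rail. Origin midway between the rails at felt-top height, 33 mm above the table, where the middle of a bar's underside goes; x across the rails (the way a bar lies), y along the frame to its broad end, z up. No rail or divider lies at a bar's mid length, so fingers there are clear.
- place4: Place 4 of the chime-bar frame (narrow end, on the right seen from the robot): two felt saddles, one on each rail. Origin midway between the rails at felt-top height, 33 mm above the table, where the middle of a bar's underside goes; x across the rails (the way a bar lies), y along the frame to its broad end, z up. End boards stand 34 mm outside the outer places' centres, 11 mm higher than the felt.
- tumbler: Empty glass tumbler, 72 mm across, 115 mm high, loose, standing beyond the felt mat. Origin at the centre of its underside. Leave it alone.
- mic: Recording microphone on a short desk stand with a round foot 104 mm across, about 165 mm high, loose, standing beyond the frame and leaning its head towards it. Origin at the centre of the foot's underside. Leave it alone.
There are look-alikes about, which are no part of the job. What is shaped like the part that bears bar_C_mid but orange is not meant. What is shaped like the part that bears bar_D_mid but blue or turquoise is not meant.

How it is judged:
By the outcome, as a careful person would: the job done as asked, in the order asked, and still so for the second after the job is handed in, with the robot touching nothing.
It also fails if it takes over 112 s, if anything falls off the work surface, if the arm or the gripper's body presses on something with over 40 N, if the wrist force passes 120 N, or if a joint passes its speed limit or range.

ROBOT

A 7-joint arm with a two-finger parallel gripper is mounted at the origin on the work surface. World frame = base frame: x ahead of the robot, y to its left, z up, the work surface at z = 0. Lengths are in m, angles in rad, forces in N, time in s.
With the tool pointing down it reaches from about 0.425 to 0.825 m from the base axis. Payload 3.6 kg.
Tool frame: the origin (TCP) lies on the centre line of the jaws, within the pads' length; the fingertips stand 8 mm ahead of it and the grasp point (between the pads) lies 11 mm behind it; z points along the fingers, y is the direction in which the jaws open and shut (so a half turn about z gives the same grasp; the last joint's range is limited). The gripper opens to 85 mm and grips with 20 to 120 N. Pads are 22 mm wide; open, the fingers measure 114 mm over their backs; the gripper's body (76 mm by 85 mm) begins 54 mm behind the grasp point. The pads swing forward as they close: fully open they stand 13 mm farther back than shut.
Start: joints at [-1.29, 0.615, -0.013, 1.423, 0.008, 1.103, -0.04], TCP at [0.196, 0.62, 0.239] pointing down, gripper open.
Joint ranges: [-3.12, 3.12], [-0.3, 2.06], [-1.34, 1.32], [0.26, 2.42], [-1.36, 4.5], [0.01, 1.98], [-2.84, 2.84]. Speed limits (rad/s): [2.79, 2.79, 3.14, 3.14, 3.14, 3.14, 3.14].

INTERFACE

Orientations are given as a rotation vector (axis times angle).
In Python, from plant import robot gives the robot as it stands. The module is installed in compiled form; this text tells all that it offers.
- The arm moves only by the tool drive_tool, never from a script. Its argument "plan" is a list of rows, each a list of 5 numbers: the shift along the tool's x, y, z in cm, then the turn about the tool's z in degrees, then the opening, from 0 (shut) to 1 (fully open). In form: [[x, y, z, roll, claw], ...]. A call has 1 to 8 rows; each row is the pose to reach, as a shift and turn from the pose measured when the call began, along the tool's axes at that moment; what a row does not reach only later rows make up. A row lasts 1/8 s, in which the tool goes at most 62.5 mm and 10.7 degrees, less where a joint would pass 70% of its speed; a pose out of reach is approached as far as the arm can. A call with a gripper value outside its range is refused whole. The fingers move at their own pace and stop on an object; "grip_force" is the grip in N (left out, the last holds). Time passes only in rows, so rows that repeat a pose let the fingers close. It gives the time, the measured TCP pose, the force and the opening at its end, in the units of the state.
- robot.state(): the state, without advancing time (a new reading comes with each control period).
- robot.grab_frame(name): name is "scene" or "top"; returns the picture (420x560x3 uint8, red, green, blue); there is no depth.
- robot.calibration(name): a dict with "intrinsics" (3x3 intrinsics, pixels), "extrinsics" (4x4, takes a point from world to camera coordinates). Camera axes: x right, y up, looking along -z (the intrinsics and any distortion apply to the point x, -y, -z); pixel columns grow to the right and rows downward; lengths in m; the calibration is good to about 2 mm. A picture is of the moment at which its call begins. calibration takes no time and is no camera call.
- robot.hand_in(): hands the job in, once; it reports no verdict.
The state is a dict: "time_s": time; "qpos": joint angles; "dq": joint speeds; "effort": joint torques, N m; "tool_pos": TCP position; "tcp_rot": TCP orientation; "ft_force": force on the tool from outside, world axes, zero at the start; "torque": the same for the moment, N m; "opening": opening from 0.0 (shut) to 1.0 (fully open).
Only numpy, scipy, OpenCV 4.12 (cv2) and the standard library are available. Lean on these libraries where they do the work, as an engineer would, in place of code of your own. Each camera call takes 0.05 s, during which the arm holds its last target.

## Working session

There is one attempt and no reset: what is moved stays moved. The work goes in short steps, Python scripts to look and compute and a tool call to move; the robot and the scene stay as the last step left them, time stands still between calls to the robot, and variables do not carry over. Pictures are saved under pics/ and viewed, and the job is handed in when it is done.

Besides the shell and the picture viewer there is one more tool, called after "Request:" as name(argument=value, ...) on one line, values as JSON. drive_tool: Moves the arm, as the interface text tells. Its arguments: {"type":"object","properties":{"plan":{"type":"array"},"grip_force":{"type":"number"}},"required":["plan"]}

```bash
mkdir -p pics; python3 - <<'E'
from plant import robot
import cv2
for n in("scene","top"):
    im=robot.grab_frame(n); cv2.imwrite(f"pics/{n}0.png",im[:,:,::-1])
    c=robot.calibration(n); print(n,c)
print(robot.state())
E
```

```text
scene {'intrinsics': array([[471.2178715 ,   0.        , 276.99843619],
       [  0.        , 471.2178715 , 214.33764187],
       [  0.        ,   0.        ,   1.        ]]), 'extrinsics': array([[-0.34668706,  0.93783547, -0.01651379,  0.04519767],
       [-0.54592751, -0.18743253,  0.81659794,  0.21609388],
       [ 0.7627393 ,  0.29211928,  0.57697062, -1.65382688],
       [ 0.        ,  0.        ,  0.        ,  1.        ]])}
top {'intrinsics': array([[504.03633921,   0.        , 283.37677149],
       [  0.        , 504.03633921, 211.26974181],
       [  0.        ,   0.        ,   1.        ]]), 'extrinsics': array([[ 0.02852692, -0.99938624,  0.0203314 ,  0.07500329],
       [ 0.99754836,  0.02976296,  0.06333595, -0.46717476],
       [-0.0639022 ,  0.01847478,  0.99778514, -1.40096552],
       [ 0.        ,  0.        ,  0.        ,  1.        ]])}
{'time_s': 0.1, 'qpos': array([-1.29051432,  0.61584574, -0.012612  ,  1.42474999,  0.00811119,
        1.10341319, -0.04042772]), 'dq': array([ 0.00224249, -0.0036074 , -0.00170291, -0.00415029,  0.00046257,
       -0.00049855, -0.0004884 ]), 'effort': array([ 1.77670448e-03, -4.70382321e+01,  2.60540312e-01, -1.71570969e+01,
        1.01490930e-02,  5.83227142e-03, -1.03178530e-05]), 'tool_pos': array([0.19608475, 0.61900835, 0.23823515]), 'tcp_rot': array([-0.47989464, -3.1043983 ,  0.00368205]), 'ft_force': array([ 0.63499714, -0.45330801, -0.20912379]), 'torque': array([-0.01934288,  0.02946527, -0.00246535]), 'opening': 1.002359590401525}
```

View pics/scene0.png

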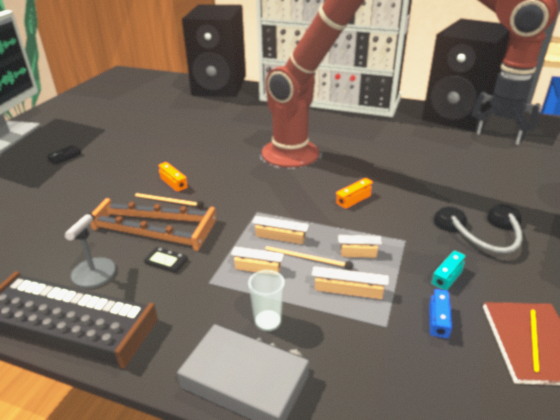

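View pics/top0.png

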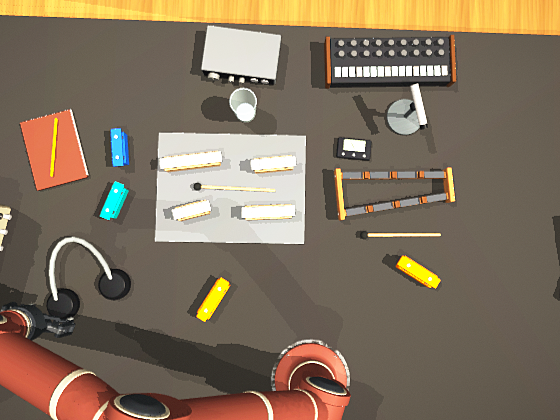

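```bash
python3 - <<'E'
import cv2
im=cv2.imread("pics/top0.png")
cv2.imwrite("pics/mat.png",cv2.resize(im[125:250,150:310],None,fx=5,fy=4.8,interpolation=cv2.INTER_CUBIC)[:600])
cv2.imwrite("pics/frame.png",cv2.resize(im[150:230,325:465],None,fx=5.5,fy=5.5,interpolation=cv2.INTER_CUBIC))
s=cv2.imread("pics/scene0.png")
cv2.imwrite("pics/mats.png",cv2.resize(s[205:325,210:410],None,fx=4,fy=4,interpolation=cv2.INTER_CUBIC))
E
```

```text
(no output)
```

View pics/mat.png

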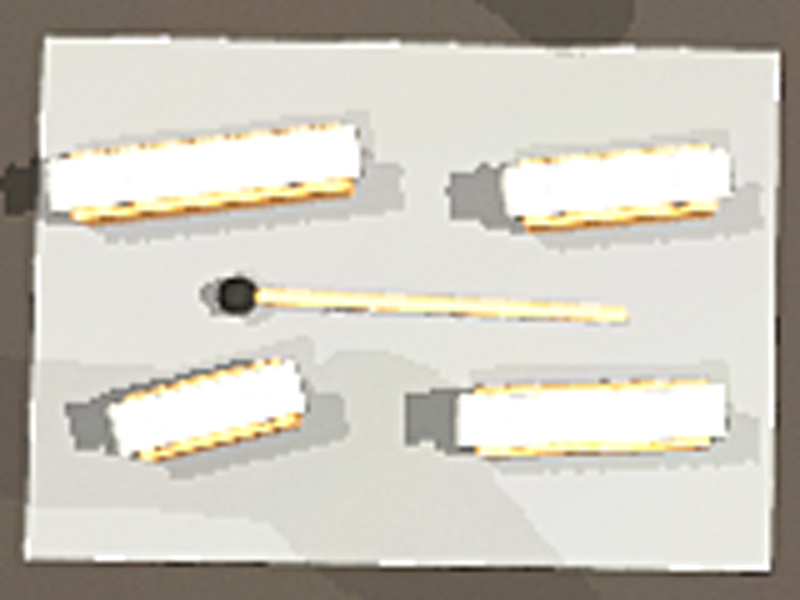

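View pics/frame.png

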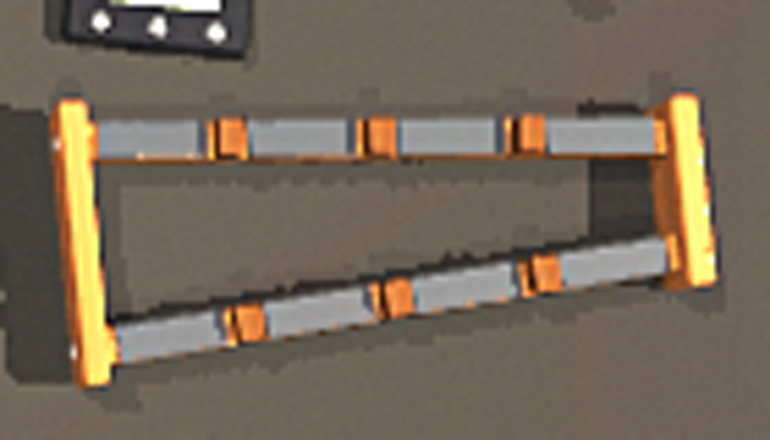

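View pics/mats.png

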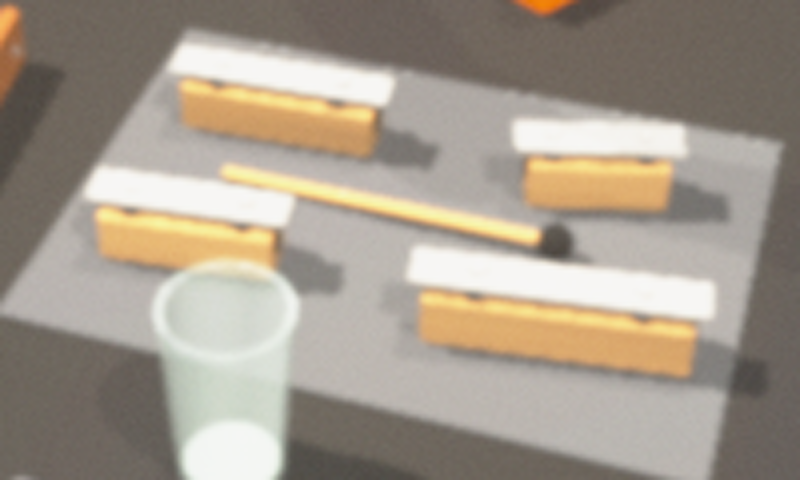

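```bash
cat > h.py <<'E'
import numpy as np, cv2
from plant import robot
def ray(name,uv):
    c=robot.calibration(name);K=c["intrinsics"];E=c["extrinsics"]
    uv=np.atleast_2d(uv).astype(float)
    d=np.c_[(uv[:,0]-K[0,2])/K[0,0],-(uv[:,1]-K[1,2])/K[1,1],-np.ones(len(uv))]
    R=E[:3,:3]; return -R.T@E[:3,3], d@R
def plane(name,uv,z):
    o,d=ray(name,uv); return o+d*((z-o[2])/d[:,2])[:,None]
def proj(name,P):
    c=robot.calibration(name);K=c["intrinsics"];E=c["extrinsics"]
    p=np.atleast_2d(P)@E[:3,:3].T+E[:3,3]
    return np.c_[K[0,0]*p[:,0]/-p[:,2]+K[0,2],-K[1,1]*p[:,1]/-p[:,2]+K[1,2]]
def blobs(mask,z,name="top",minA=30):
    n,l,st,ce=cv2.connectedComponentsWithStats(mask.astype(np.uint8),connectivity=4)
    out=[]
    for i in range(1,n):
        if st[i,4]<minA: continue
        v,u=np.nonzero(l==i)
        # pixel corners to world, rect in world mm
        P=plane(name,np.r_[np.c_[u-.5,v-.5],np.c_[u+.5,v+.5],np.c_[u+.5,v-.5],np.c_[u-.5,v+.5]],z)[:,:2]*1000
        Q=plane(name,np.c_[u,v],z)[:,:2]*1000
        m=Q.mean(0); w,V=np.linalg.eigh(np.cov((Q-m).T)); a=V[:,1]; a=a*np.sign(a[1])
        L,W=np.sqrt(12*w[::-1])
        out.append((ce[i].round(1),st[i,4],m.round(1),round(L,1),round(W,1),round(float(np.degrees(np.arctan2(a[1],a[0]))),1)))
    return out
E
python3 - <<'E'
from h import *
im=cv2.imread("pics/top0.png"); hsv=cv2.cvtColor(im,cv2.COLOR_BGR2HSV)
m=np.zeros(im.shape[:2],bool); sl=np.s_[138:235,153:303]
m[sl]=(im[sl].min(2)>243)
print("bars");[print(*b) for b in blobs(m,.047)]
m[:]=0; sl=np.s_[160:225,330:460]; H,S,V=[hsv[sl][...,i] for i in range(3)]
print(im[175,365],im[190,390])
b=im[sl].astype(int); m[sl]=(b[...,0]>=b[...,2])&(V>90)
print("felt");[print(*x) for x in blobs(m,.033,minA=15)]
m[:]=0; m[sl]=(S>130)&(V>130)
m[:,330:347]=0;m[:,445:]=0
print("div");[print(*x) for x in blobs(m,.045,minA=12)]
m[:]=0; m[sl]=(S>100)&(V>225)
print("end");[print(*x) for x in blobs(m,.044,minA=12)]
E
```

```text
bars
[190.5 159.7] 627 [597.1 348.5] 169.1 28.2 98.7
[273.  162.5] 461 [596.4 121.5] 122.9 28.8 97.2
[191.2 209.7] 383 [459.5 341.1] 103.9 27.7 106.1
[268.  211.4] 544 [461.1 131.3] 145.7 28.3 94.4
[ 78 151 251] [ 91 101 111]
felt
[351.5 174.3] 101 [572.5 -98.2] 54.2 15.4 94.0
[378.2 174.2] 98 [ 575.2 -172.9] 51.2 15.5 94.7
[405.1 174.1] 88 [ 577.7 -248.4] 52.1 15.1 93.3
[433.9 174.1] 79 [ 580.3 -329.6] 54.9 15.4 91.4
[428.4 197.9] 19 [ 512.9 -314.5] 16.0 10.5 159.9
[416.  200.9] 19 [ 503.6 -279.9] 21.0 12.6 137.0
[405.7 202. ] 51 [ 499.5 -251. ] 42.5 15.5 107.4
[374.9 207.5] 20 [ 481.7 -165.2] 17.7 11.0 36.6
[363.2 209.5] 18 [ 475.1 -132.6] 15.3 10.6 179.1
[350.9 211.5] 54 [468.5 -98.7] 34.2 15.7 88.2
div
[367.  174.4] 35 [ 571.9 -139.4] 20.4 13.6 12.6
[394.1 174. ] 35 [ 575.3 -214.7] 20.2 13.6 9.9
[421.2 173.8] 31 [ 578.2 -290.1] 18.4 13.3 4.9
[424.  199.3] 30 [ 507.7 -298.6] 17.9 13.1 16.2
[397.  203.8] 31 [ 492.7 -223.9] 18.3 12.7 10.2
[370.2 208.1] 32 [ 478.6 -149.8] 19.2 13.1 20.1
end
[450.5 184. ] 166 [ 552.6 -372.6] 96.7 13.5 6.5
[340.1 193.2] 267 [517.5 -66. ] 145.8 14.8 6.5
[366.9 174.8] 26 [ 571.  -139.2] 18.7 13.5 21.3
[394.4 174.1] 19 [ 575.4 -215.6] 16.8 12.2 23.2
[421.4 174.1] 18 [ 577.8 -291.1] 14.7 11.6 0.9
[424.  199.4] 21 [ 507.4 -299. ] 17.4 11.2 17.0
[397.  203.6] 20 [ 493.5 -224.3] 15.8 11.7 10.8
[370.  208.2] 20 [ 478.3 -149.4] 16.7 11.4 16.4
```

```bash
python3 - <<'E'
from h import *
def tri(a,b):
    o1,d1=ray("top",a);o2,d2=ray("scene",b);d1=d1[0];d2=d2[0]
    s=np.linalg.lstsq(np.c_[d1,-d2],o2-o1,rcond=None)[0]
    p,q=o1+d1*s[0],o2+d2*s[1]; return ((p+q)/2).round(3),np.linalg.norm(p-q).round(3)
print("mic head far/near end",tri((416,87),(88,221)),tri((424,124),(70,236)), tri((424,124),(88,221)),tri((416,87),(70,236)))
print("foot",plane("top",(404,117),.01).round(3),plane("scene",(93,272),.01).round(3))
print("glass rim",plane("top",(244,101),.115).round(3),"base",plane("scene",(267,320),0).round(3))
s=cv2.imread("pics/scene0.png"); t=cv2.imread("pics/top0.png")
a=cv2.resize(s[200:290,50:230],None,fx=4.4,fy=4.4,interpolation=cv2.INTER_CUBIC)
cv2.imwrite("pics/mic_s.png",a)
cv2.imwrite("pics/mic_t.png",cv2.resize(t[75:225,330:465],None,fx=4,fy=4,interpolation=cv2.INTER_CUBIC))
E
```

```text
mic head far/near end (array([ 0.768, -0.219,  0.184]), np.float64(0.033)) (array([ 0.72 , -0.3  ,  0.081]), np.float64(0.031)) (array([ 0.699, -0.273,  0.121]), np.float64(0.003)) (array([ 0.788, -0.242,  0.149]), np.float64(0.003))
foot [[ 0.746 -0.249  0.01 ]] [[ 0.753 -0.247  0.01 ]]
glass rim [[0.747 0.203 0.115]] base [[ 0.746  0.205 -0.   ]]
```

View pics/mic_s.png

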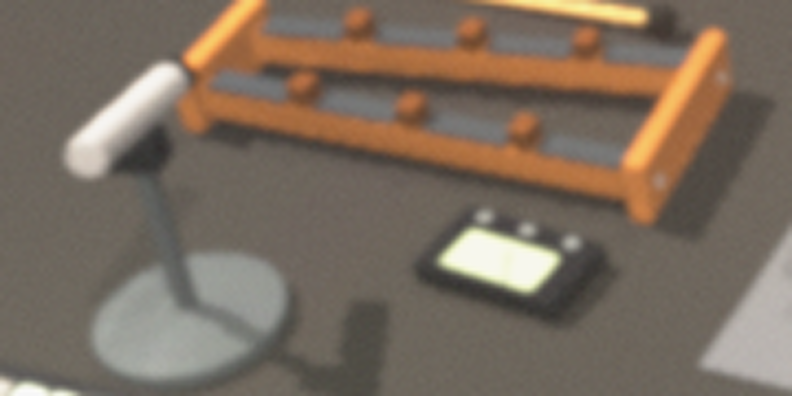

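View pics/mic_t.png

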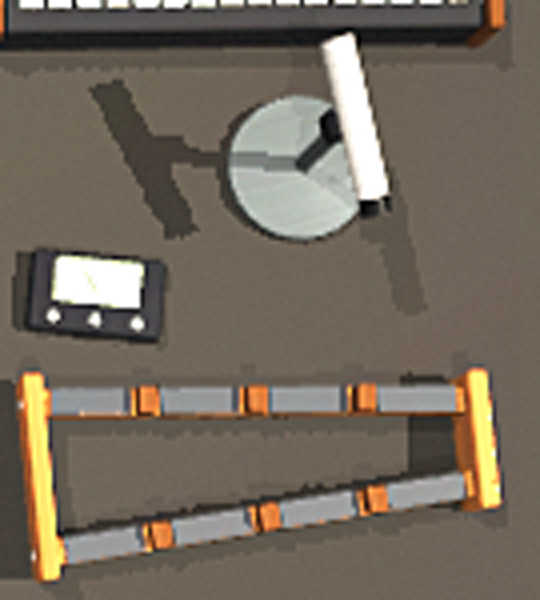

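```bash
cat >> h.py <<'E'
from scipy.spatial.transform import Rotation as Ro
def go(x,y,z,jaw):
    "target TCP mm, jaw direction deg (tool y)"
    s=robot.state(); R=Ro.from_rotvec(s["tcp_rot"]).as_matrix()
    d=R.T@(np.array([x,y,z])/1000-s["tool_pos"])*100
    cur=np.degrees(np.arctan2(R[1,1],R[0,1])); r=-((jaw-cur+180)%360-180)
    print("t",round(s["time_s"],2),"pos",(s["tool_pos"]*1000).round(1),"jaw",cur.round(1),"tilt",np.degrees(np.arccos(-R[2,2])).round(2),"F",s["ft_force"].round(1),"op",round(s["opening"],3),"q7",s["qpos"][6].round(2))
    print("shift cm",d.round(2),"roll",round(r,1))
E
python3 -c "
from h import *
go(597.1,348.5,130,8.7)"
```

```text
t 0.1 pos [196.1 619.  238.2] jaw 72.4 tilt 0.14 F [ 0.6 -0.5 -0.2] op 1.002 q7 -0.04
shift cm [-46.4  -13.65  10.86] roll 63.7
```

Candidates: on the mat A (191,160), C (273,163), D (191,210), B (268,211). The look-alikes are orange at (213,299) and (418,272), blue at (119,147) and turquoise at (113,201). The mat crop shows four pale, silver-topped bars, all right way up. Their measured lengths of 169, 123, 104 and 146 mm match A, C, D and B.

Request:
drive_tool(plan=[[-6, -1.8, 1.4, 8, 0.65], [-12, -3.5, 2.8, 16, 0.65], [-18, -5.3, 4.2, 25, 0.65], [-24, -7, 5.6, 33, 0.65], [-30, -8.8, 7, 42, 0.65], [-36, -10.6, 8.4, 50, 0.65], [-42, -12.3, 9.8, 58, 0.65], [-46.4, -13.65, 10.8, 63.7, 0.65]], grip_force=50)

```text
time_s: 1.1
tool_pos: [0.5984, 0.3471, 0.1295]
tcp_rot: [2.05, 2.38, -0.005]
ft_force: [-0.2, 0.3, -0.0]
opening: 0.648
```

```bash
python3 -c "
from h import *
go(597.1,348.5,28,8.7)
cv2.imwrite('pics/s1.png',robot.grab_frame('scene')[...,::-1]);
im=robot.grab_frame('scene')[150:330,250:480,::-1];cv2.imwrite('pics/s1.png',cv2.resize(im,None,fx=3.3,fy=3.3))"
```

```text
t 1.1 pos [598.4 347.1 129.5] jaw 8.5 tilt 0.18 F [-0.2  0.3 -0. ] op 0.648 q7 -0.23
shift cm [ 0.19 -0.09 10.15] roll -0.2
```

View pics/s1.png

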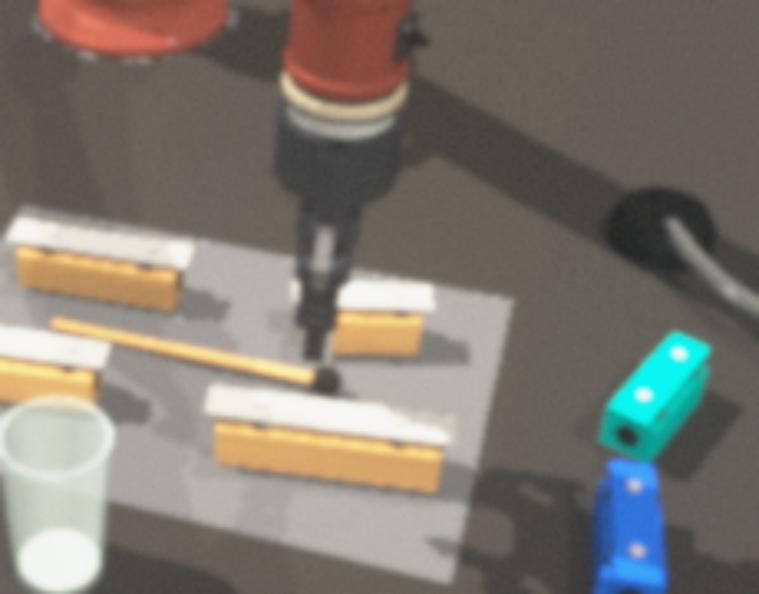

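The tool is above A, and the tips at crop (315,355) line up with the bar's middle. Going down.

Request:
drive_tool(plan=[[0.2, -0.1, 4, -0.2, 0.65], [0.2, -0.1, 7.5, -0.2, 0.65], [0.2, -0.1, 9.3, -0.2, 0.65], [0.2, -0.1, 10.15, -0.2, 0.65], [0.2, -0.1, 10.15, -0.2, 0.2], [0.2, -0.1, 10.15, -0.2, 0.2], [0.2, -0.1, 10.15, -0.2, 0.2], [0.2, -0.1, 10.15, -0.2, 0.2]])

```text
time_s: 2.2
tool_pos: [0.6023, 0.3392, 0.0273]
tcp_rot: [2.052, 2.367, -0.01]
ft_force: [-0.4, 0.6, -0.6]
opening: 0.437
```

```bash
python3 -c "
from h import *
go(597.1,348.5,28,8.7)
im=robot.grab_frame('scene')[150:330,250:480,::-1];cv2.imwrite('pics/s2.png',cv2.resize(im,None,fx=3.3,fy=3.3))
im=robot.grab_frame('top')[110:250,130:330,::-1];cv2.imwrite('pics/t2.png',cv2.resize(im,None,fx=4,fy=4))"
```

```text
t 2.2 pos [602.3 339.2  27.3] jaw 8.2 tilt 0.66 F [-0.4  0.6 -0.6] op 0.437 q7 -0.21
shift cm [ 0.99 -0.38 -0.08] roll -0.5
```

View pics/s2.png

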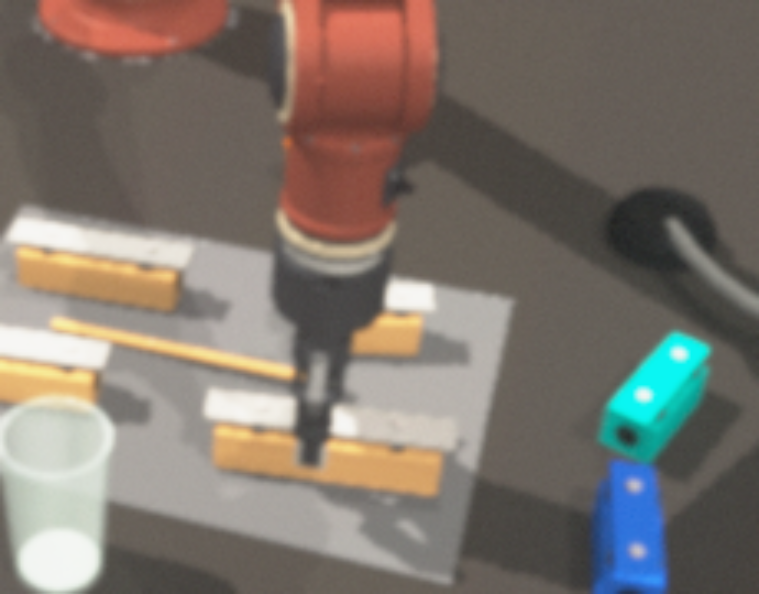

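View pics/t2.png

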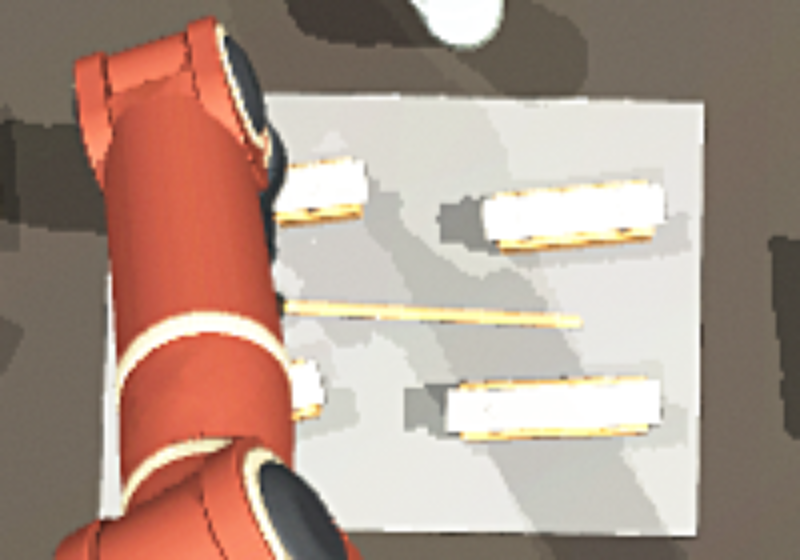

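```bash
python3 -c "
from h import *
go(602.3,339.2,80,8.2); s=robot.state(); print(s['qpos'].round(3),s['dq'].round(3),s['effort'].round(1))"
```

```text
t 2.3 pos [602.3 339.3  27.3] jaw 8.2 tilt 0.65 F [-0.9  0.6  0.4] op 0.431 q7 -0.21
shift cm [-0.07  0.01 -5.27] roll -0.0
[-0.674  0.921  0.235  1.472 -0.251  0.781 -0.207] [-0.001 -0.    -0.    -0.001 -0.001  0.001  0.001] [  0.1 -53.7   4.2 -13.2   0.   -0.2  -0. ]
```

The TCP ended 10 mm off along the bar. I'll open the jaws and correct before lifting, which also shows how well the arm tracks.

Request:
drive_tool(plan=[[0, 0, 0, 0, 0.6], [0, 0, 0, 0, 0.6], [0.5, -0.2, -0.1, 0, 0.6], [1.0, -0.3, -0.1, -0.5, 0.6], [1.0, -0.3, -0.1, -0.5, 0.6]])

```text
time_s: 2.92
tool_pos: [0.5973, 0.3501, 0.0282]
tcp_rot: [2.04, 2.378, -0.01]
ft_force: [-0.2, 0.1, -0.4]
opening: 0.598
```

```bash
python3 -c "
from h import *
go(597.1,348.5,28,8.7); s=robot.state(); print(s['qpos'].round(3),s['dq'].round(3),s['effort'].round(1))"
```

```text
t 2.92 pos [597.3 350.1  28.2] jaw 8.8 tilt 0.6 F [-0.2  0.1 -0.4] op 0.598 q7 -0.21
shift cm [-0.15 -0.04  0.02] roll 0.1
[-0.69   0.922  0.234  1.468 -0.25   0.784 -0.214] [ 0.008  0.002  0.013  0.006  0.005 -0.001  0.001] [  0.1 -53.8   4.1 -13.1   0.    0.   -0. ]
```

Request:
drive_tool(plan=[[-0.15, 0, 0, 0, 0.2], [-0.15, 0, 0, 0, 0.2], [-0.15, 0, 0, 0, 0.2], [-0.15, 0, 0, 0, 0.2]])

```text
time_s: 3.42
tool_pos: [0.5982, 0.3489, 0.0288]
tcp_rot: [2.039, 2.378, -0.007]
ft_force: [0.9, 1.3, 3.9]
opening: 0.434
```

```bash
python3 -c "
from h import *
go(597.1,348.5,165,8.7); s=robot.state(); print(s['qpos'].round(3),s['dq'].round(3),s['effort'].round(1))"
```

```text
t 3.42 pos [598.2 348.9  28.8] jaw 8.8 tilt 0.59 F [0.9 1.3 3.9] op 0.434 q7 -0.21
shift cm [ -0.15  -0.08 -13.62] roll 0.1
[-0.688  0.92   0.234  1.469 -0.25   0.783 -0.212] [-0.002  0.002 -0.002  0.001  0.     0.004 -0.001] [  0.2 -51.    3.9 -11.4   0.1   0.4  -0. ]
```

Request:
drive_tool(plan=[[0, 0, -1, 0, 0.2], [0, 0, -3, 0, 0.2], [0, 0, -6, 0, 0.2], [-0.1, 0, -9, 0, 0.2], [-0.1, 0, -12, 0, 0.2], [-0.1, 0, -13.6, 0, 0.2], [-0.1, 0, -13.6, 0, 0.2]])

```text
time_s: 4.3
tool_pos: [0.5983, 0.3493, 0.1663]
tcp_rot: [2.039, 2.377, -0.003]
ft_force: [0.5, -0.3, -3.8]
opening: 0.431
```

```bash
python3 -c "
from h import *
go(521.4,-106.2,165,-83.4)
im=robot.grab_frame('scene')[100:330,200:480,::-1];cv2.imwrite('pics/s3.png',cv2.resize(im,None,fx=2.5,fy=2.5))"
```

```text
t 4.3 pos [598.3 349.3 166.3] jaw 8.8 tilt 0.58 F [ 0.5 -0.3 -3.8] op 0.431 q7 -0.24
shift cm [-43.85 -14.54   0.45] roll 92.2
```

View pics/s3.png

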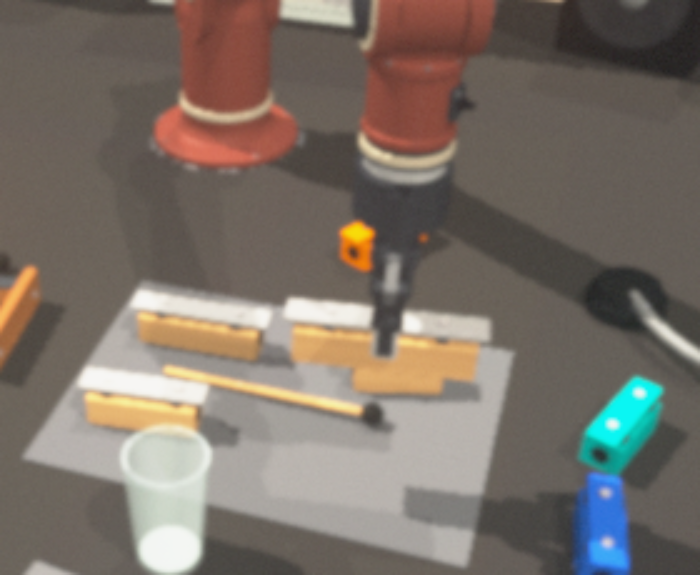

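A is held level near its middle (fingers at crop 383,345). Carrying it to place 1.

Request:
drive_tool(plan=[[-2, -0.7, 0, 4, 0.2], [-6, -2, 0, 12, 0.2], [-11, -3.6, 0, 22, 0.2], [-16, -5.3, 0, 32, 0.2], [-21, -7, 0, 42, 0.2], [-26, -8.6, 0.1, 52, 0.2], [-31, -10.3, 0.1, 62, 0.2], [-35, -11.6, 0.2, 71, 0.2]])

```text
time_s: 5.35
tool_pos: [0.5344, -0.017, 0.1649]
tcp_rot: [3.043, 0.74, -0.003]
ft_force: [1.0, 0.2, -2.8]
opening: 0.429
```

```bash
python3 -c "
from h import *
go(521.4,-106.2,150,-83.4)"
```

```text
t 5.35 pos [534.4 -17.  164.9] jaw -62.6 tilt 0.6 F [ 1.   0.2 -2.8] op 0.429 q7 -0.67
shift cm [-5.25  7.31  1.58] roll 20.8
```

Request:
drive_tool(plan=[[-1.5, 2.2, 0.3, 7, 0.2], [-3.5, 4.8, 0.9, 15, 0.2], [-5, 6.8, 1.5, 20, 0.2], [-5.25, 7.3, 1.58, 20.8, 0.2], [-5.25, 7.3, 1.58, 20.8, 0.2], [-5.25, 7.3, 1.58, 20.8, 0.2]])

```text
time_s: 6.1
tool_pos: [0.5217, -0.1043, 0.1497]
tcp_rot: [3.127, 0.184, -0.001]
ft_force: [-0.0, 0.6, -2.8]
opening: 0.434
```

```bash
python3 -c "
from h import *
go(521.4,-106.2,75,-83.4)
im=robot.grab_frame('scene');cv2.imwrite('pics/s4.png',cv2.resize(im[150:300,50:280,::-1],None,fx=3.4,fy=3.4))
im=robot.grab_frame('top');cv2.imwrite('pics/t4.png',cv2.resize(im[75:275,300:500,::-1],None,fx=3,fy=3))"
```

```text
t 6.1 pos [ 521.7 -104.3  149.7] jaw -83.3 tilt 0.52 F [-0.   0.6 -2.8] op 0.434 q7 -0.77
shift cm [-0.05  0.12  7.47] roll 0.1
```

View pics/s4.png

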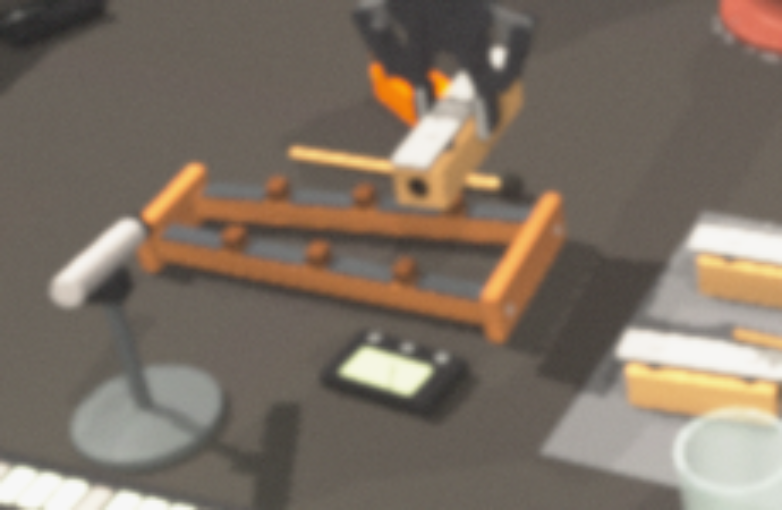

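View pics/t4.png

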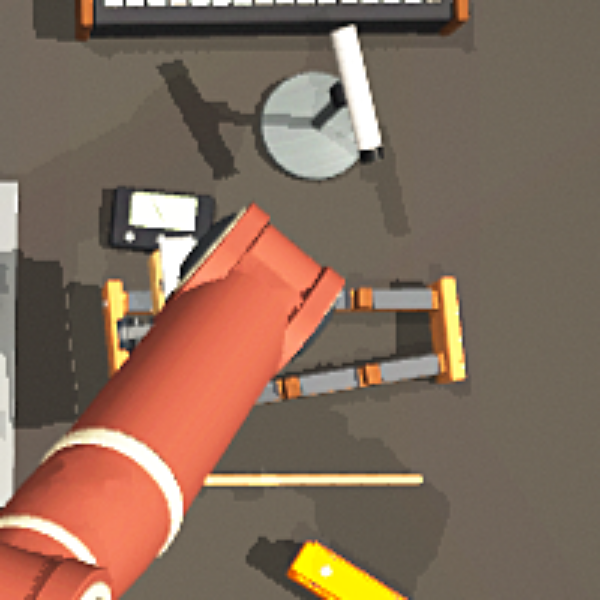

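A is over place 1, square with the frame. Lowering in stages.

Request:
drive_tool(plan=[[0, 0.1, 2, 0, 0.2], [0, 0.1, 4, 0, 0.2], [-0.05, 0.15, 6, 0, 0.2], [-0.05, 0.15, 7.4, 0.1, 0.2], [-0.05, 0.15, 7.4, 0.1, 0.2], [-0.05, 0.15, 7.4, 0.1, 0.2]])

```text
time_s: 6.95
tool_pos: [0.522, -0.107, 0.0766]
tcp_rot: [3.126, 0.181, 0.002]
ft_force: [0.3, -0.9, -2.8]
opening: 0.428
```

```bash
python3 -c "
from h import *
go(521.4,-106.2,59.5,-83.4)
im=robot.grab_frame('scene');cv2.imwrite('pics/s5.png',cv2.resize(im[170:270,80:240,::-1],None,fx=5,fy=5,interpolation=2))"
```

```text
t 6.95 pos [ 522.  -107.    76.6] jaw -83.4 tilt 0.58 F [ 0.3 -0.9 -2.8] op 0.428 q7 -0.68
shift cm [-0.05 -0.11  1.71] roll 0.0
```

View pics/s5.png

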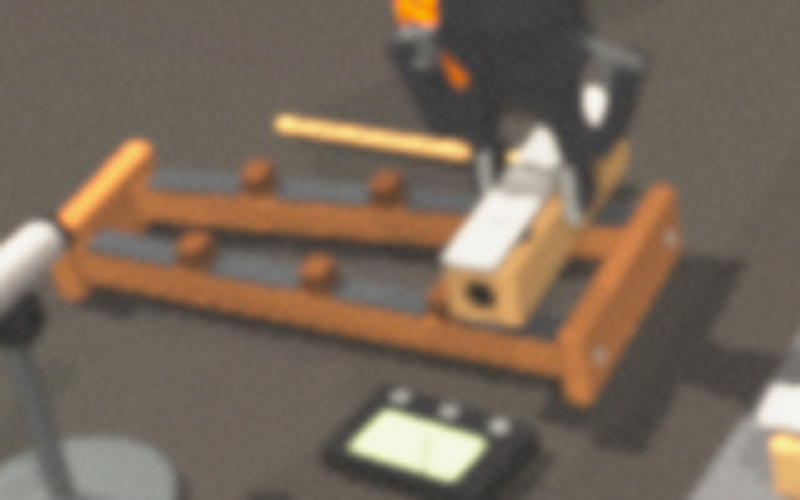

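Request:
drive_tool(plan=[[0, -0.1, 0.6, 0, 0.2], [0, -0.1, 1.1, 0, 0.2], [0, -0.1, 1.5, 0, 0.2], [0, -0.1, 1.7, 0, 0.2], [0, -0.1, 1.75, 0, 0.2]])

```text
time_s: 7.62
tool_pos: [0.5219, -0.1062, 0.0592]
tcp_rot: [3.127, 0.181, 0.002]
ft_force: [0.7, -0.1, -1.7]
opening: 0.431
```

```bash
python3 -c "
from h import *
go(521.4,-106.2,59,-83.4)"
```

```text
t 7.62 pos [ 521.9 -106.2   59.2] jaw -83.4 tilt 0.56 F [ 0.7 -0.1 -1.7] op 0.431 q7 -0.66
shift cm [-0.05 -0.01  0.02] roll 0.0
```

Request:
drive_tool(plan=[[-0.05, 0, 0.05, 0, 0.2], [-0.05, 0, 0.08, 0, 0.2], [-0.05, 0, 0.08, 0, 0.2]])

```text
time_s: 8.0
tool_pos: [0.522, -0.1062, 0.0589]
tcp_rot: [3.127, 0.181, 0.004]
ft_force: [1.1, 0.7, 2.8]
opening: 0.432
```

Contact is felt: the force went from −2.8 N carrying to +2.8 N. Releasing gently with a small opening, then lifting.

Request:
drive_tool(plan=[[0, 0, 0, 0, 0.47], [0, 0, 0, 0, 0.55], [0, 0, 0, 0, 0.55], [0, 0, -1, 0, 0.55], [0, 0, -3, 0, 0.55], [0, 0, -6, 0, 0.55], [0, 0, -9, 0, 0.6], [0, 0, -10, 0, 0.65]])

```text
time_s: 9.0
tool_pos: [0.5226, -0.1058, 0.161]
tcp_rot: [3.126, 0.18, 0.01]
ft_force: [0.4, -0.1, -0.4]
opening: 0.649
```

```bash
python3 -c "
from h import *
go(461.1,131.3,130,4.4)"
```

```text
t 9.0 pos [ 522.6 -105.8  161. ] jaw -83.4 tilt 0.71 F [ 0.4 -0.1 -0.4] op 0.649 q7 -0.78
shift cm [ -3.4  -24.29   2.81] roll -87.8
```

Request:
drive_tool(plan=[[-0.4, -3, 0, -10, 0.65], [-0.9, -6.2, 0, -20, 0.65], [-1.4, -9.5, 0.5, -30, 0.65], [-1.8, -12.8, 1, -40, 0.65], [-2.3, -16, 1.5, -50, 0.65], [-2.7, -19.5, 2, -60, 0.65], [-3.1, -22.5, 2.5, -70, 0.65], [-3.4, -24.3, 2.8, -80, 0.65]])

```text
time_s: 10.0
tool_pos: [0.4599, 0.1331, 0.1294]
tcp_rot: [2.27, 2.156, -0.005]
ft_force: [-0.7, -0.5, -0.1]
opening: 0.653
```

```bash
python3 -c "
from h import *
t=robot.grab_frame('top')[...,::-1].copy();cv2.imwrite('pics/t6raw.png',t)
cv2.imwrite('pics/t6.png',cv2.resize(t[125:285,250:465],None,fx=3.7,fy=3.7,interpolation=2))
m=np.zeros(t.shape[:2],bool); sl=np.s_[140:230,335:400]; m[sl]=t[sl].min(2)>200
[print(*b) for b in blobs(m,.077)]
im=robot.grab_frame('scene')[...,::-1];cv2.imwrite('pics/s6raw.png',im);cv2.imwrite('pics/s6.png',cv2.resize(im[170:270,80:240],None,fx=5,fy=5,interpolation=2))
go(461.1,131.3,80,4.4)"
```

```text
[354.2 145.2] 228 [645.9 -97.2] 57.1 29.7 85.8
[356.5 191.1] 679 [ 521.2 -105.8] 169.8 29.2 6.9
t 10.1 pos [459.7 133.6 129.4] jaw -3.1 tilt 0.58 F [ 0.3  0.8 -0.2] op 0.649 q7 -0.13
shift cm [-0.17  0.13  4.94] roll -7.5
```

View pics/t6.png

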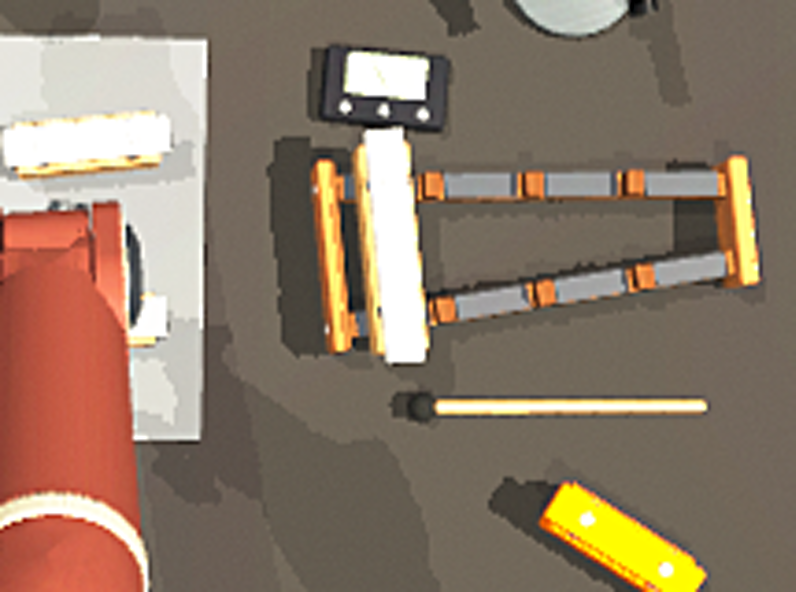

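View pics/s6.png

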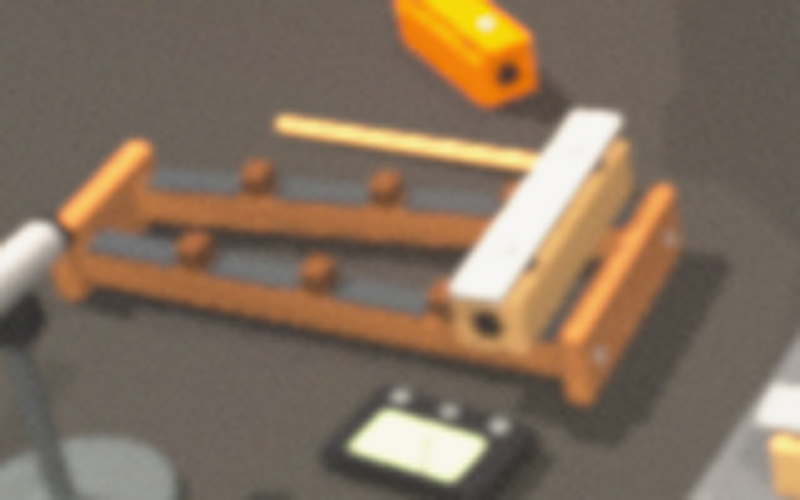

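A now measures (521.2, −105.8) at 6.9°, which is on target and seated. Going for B.

Request:
drive_tool(plan=[[-0.15, 0.1, 2, -4, 0.65], [-0.15, 0.1, 4, -7.5, 0.65], [-0.15, 0.1, 4.9, -7.5, 0.65], [-0.15, 0.1, 4.9, -7.5, 0.65], [-0.15, 0.1, 4.9, -7.5, 0.65]])

```text
time_s: 10.72
tool_pos: [0.4613, 0.1314, 0.0809]
tcp_rot: [2.13, 2.295, -0.004]
ft_force: [-0.6, 0.3, -0.3]
opening: 0.654
```

```bash
python3 -c "
from h import *
go(461.1,131.3,28,4.4)"
```

```text
t 10.72 pos [461.3 131.4  80.9] jaw 4.3 tilt 0.61 F [-0.6  0.3 -0.3] op 0.654 q7 -0.0
shift cm [ 0.05 -0.05  5.29] roll -0.1
```

Request:
drive_tool(plan=[[0, 0, 2, 0, 0.65], [0, 0, 4, 0, 0.65], [0.05, -0.05, 5.2, 0, 0.65], [0.05, -0.05, 5.25, 0, 0.65], [0.05, -0.05, 5.25, 0, 0.65]])

```text
time_s: 11.35
tool_pos: [0.4615, 0.1314, 0.0289]
tcp_rot: [2.13, 2.294, -0.003]
ft_force: [0.1, 0.5, 0.2]
opening: 0.653
```

```bash
python3 -c "
from h import *
go(461.1,131.3,28,4.4)"
```

```text
t 11.35 pos [461.5 131.4  28.9] jaw 4.3 tilt 0.63 F [0.1 0.5 0.2] op 0.653 q7 0.02
shift cm [-0.01 -0.04  0.09] roll -0.1
```

Request:
drive_tool(plan=[[0, 0, 0, 0, 0.2], [0, 0, 0, 0, 0.2], [0, 0, 0, 0, 0.2], [0, 0, 0, 0, 0.2], [0, 0, -1, 0, 0.2], [0, 0, -4, 0, 0.2], [0, 0, -8, 0, 0.2], [0, 0, -12, 0, 0.2]])

```text
time_s: 12.35
tool_pos: [0.46, 0.1323, 0.1501]
tcp_rot: [2.13, 2.295, -0.005]
ft_force: [0.4, 0.6, -2.8]
opening: 0.431
```

```bash
python3 -c "
from h import *
go(530.1,-181.7,165,-83.4)"
```

```text
t 12.35 pos [460.  132.3 150.1] jaw 4.3 tilt 0.62 F [ 0.4  0.6 -2.8] op 0.431 q7 -0.05
shift cm [-31.85   4.66  -1.16] roll 87.7
```

Request:
drive_tool(plan=[[-2, 0.3, -0.5, 5, 0.2], [-6, 0.9, -1, 14, 0.2], [-10.5, 1.5, -1.2, 24, 0.2], [-15, 2.2, -1.2, 34, 0.2], [-19.5, 2.9, -1.2, 44, 0.2], [-24, 3.5, -1.2, 54, 0.2], [-28, 4.1, -1.2, 64, 0.2], [-30.5, 4.5, -1.2, 74, 0.2]])

```text
time_s: 13.35
tool_pos: [0.5258, -0.1721, 0.1642]
tcp_rot: [3.085, 0.532, 0.002]
ft_force: [0.2, -0.1, -2.8]
opening: 0.429
```

```bash
python3 -c "
from h import *
go(530.1,-181.7,130,-83.4)"
```

```text
t 13.35 pos [ 525.8 -172.1  164.2] jaw -70.4 tilt 0.64 F [ 0.2 -0.1 -2.8] op 0.429 q7 -0.5
shift cm [0.08 1.01 3.43] roll 13.0
```

Request:
drive_tool(plan=[[0, 0.6, 0, 8, 0.2], [0, 1, 1, 13, 0.2], [0.1, 1, 2.5, 13, 0.2], [0.1, 1, 3.4, 13, 0.2], [0.1, 1, 3.4, 13, 0.2], [0.1, 1, 3.4, 13, 0.2]])

```text
time_s: 14.1
tool_pos: [0.5303, -0.1816, 0.1305]
tcp_rot: [3.125, 0.18, 0.004]
ft_force: [0.5, -0.4, -2.6]
opening: 0.434
```

```bash
python3 -c "
from h import *
go(530.1,-181.7,60,-83.4)"
```

```text
t 14.1 pos [ 530.3 -181.6  130.5] jaw -83.4 tilt 0.65 F [ 0.5 -0.4 -2.6] op 0.434 q7 -0.63
shift cm [-0.04 -0.07  7.05] roll -0.0
```

Request:
drive_tool(plan=[[0, 0, 2, 0, 0.2], [0, 0, 4, 0, 0.2], [0, -0.05, 5.5, 0, 0.2], [-0.05, -0.05, 6.3, 0, 0.2], [-0.05, -0.05, 6.8, 0, 0.2], [-0.05, -0.05, 7.05, 0, 0.2], [-0.05, -0.05, 7.1, 0, 0.2]])

```text
time_s: 14.98
tool_pos: [0.5304, -0.1822, 0.0602]
tcp_rot: [3.125, 0.18, 0.006]
ft_force: [0.5, 0.8, 1.7]
opening: 0.431
```

```bash
python3 -c "
from h import *
go(530.1,-181.7,58.5,-83.4)"
```

```text
t 14.97 pos [ 530.4 -182.2   60.2] jaw -83.4 tilt 0.67 F [0.5 0.8 1.7] op 0.431 q7 -0.55
shift cm [-0.02 -0.05  0.17] roll -0.0
```

Request:
drive_tool(plan=[[0, -0.05, 0.06, 0, 0.2], [0, -0.05, 0.12, 0, 0.2], [0, -0.05, 0.12, 0, 0.2]])

```text
time_s: 15.35
tool_pos: [0.5305, -0.1821, 0.0599]
tcp_rot: [3.125, 0.18, 0.007]
ft_force: [-0.7, 0.1, 6.0]
opening: 0.427
```

Request:
drive_tool(plan=[[0, 0, 0, 0, 0.47], [0, 0, 0, 0, 0.55], [0, 0, 0, 0, 0.55], [0, 0, -1, 0, 0.55], [0, 0, -3, 0, 0.55], [0, 0, -6, 0, 0.55], [0, 0, -9, 0, 0.6], [0, 0, -10, 0, 0.65]])

```text
time_s: 16.35
tool_pos: [0.5308, -0.1817, 0.1621]
tcp_rot: [3.123, 0.179, 0.013]
ft_force: [0.6, 0.1, -0.6]
opening: 0.65
```

```bash
python3 -c "
from h import *
go(596.4,121.5,130,7.2)"
```

```text
t 16.35 pos [ 530.8 -181.7  162.1] jaw -83.4 tilt 0.89 F [ 0.6  0.1 -0.6] op 0.65 q7 -0.66
shift cm [  9.96 -29.41   2.89] roll -90.6
```

Request:
drive_tool(plan=[[1.1, -3.2, 0, -10, 0.65], [2.4, -7.2, 0, -20, 0.65], [3.8, -11.2, 0.5, -30, 0.65], [5.1, -15.2, 1, -40, 0.65], [6.5, -19.2, 1.5, -50, 0.65], [7.8, -23, 2, -60, 0.65], [9, -26.6, 2.5, -70, 0.65], [10, -29.4, 2.9, -80, 0.65]])

```text
time_s: 17.35
tool_pos: [0.5963, 0.1236, 0.1289]
tcp_rot: [2.269, 2.153, -0.005]
ft_force: [0.6, -1.0, -1.0]
opening: 0.651
```

```bash
python3 -c "
from h import *
t=robot.grab_frame('top')[...,::-1].copy();cv2.imwrite('pics/t7raw.png',t)
cv2.imwrite('pics/t7.png',cv2.resize(t[125:285,250:465],None,fx=3.7,fy=3.7,interpolation=2))
m=np.zeros(t.shape[:2],bool); sl=np.s_[150:230,335:430]; m[sl]=t[sl].min(2)>200
[print(*b) for b in blobs(m,.077)]
go(596.4,121.5,80,7.2)"
```

```text
[356.5 191. ] 670 [ 521.6 -106. ] 170.0 28.8 7.1
[384.5 188.5] 587 [ 530.6 -181.6] 146.1 29.5 6.5
t 17.4 pos [596.7 129.2 128.2] jaw -2.5 tilt 0.62 F [ 0.5  2.7 -0.2] op 0.648 q7 -0.06
shift cm [-0.74 -0.04  4.83] roll -9.7
```

View pics/t7.png

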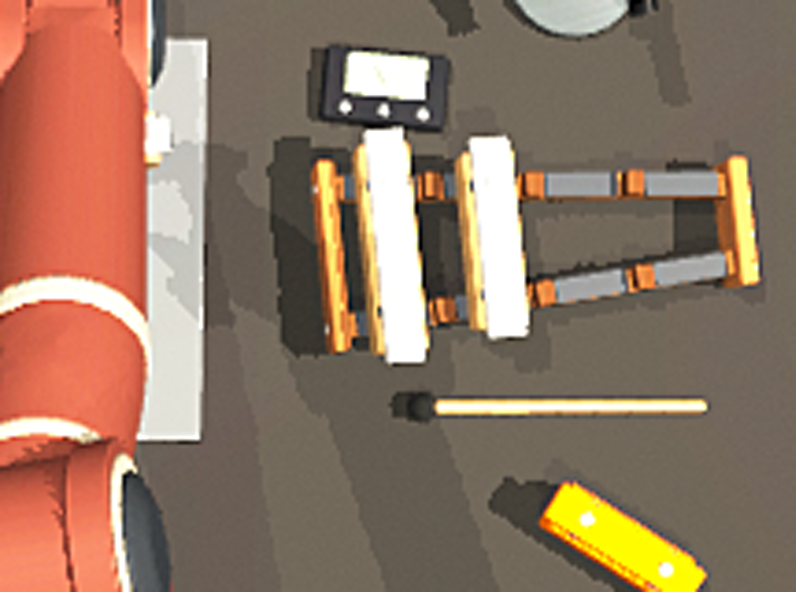

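A and B both measure on target, B at (530.6, −181.6) and 6.5°. Next is C.

Request:
drive_tool(plan=[[-0.4, 0, 1, -5, 0.65], [-0.75, -0.05, 3, -9.7, 0.65], [-0.75, -0.05, 4.8, -9.7, 0.65], [-0.75, -0.05, 4.8, -9.7, 0.65], [-0.75, -0.05, 4.8, -9.7, 0.65]])

```text
time_s: 18.02
tool_pos: [0.5966, 0.1214, 0.0805]
tcp_rot: [2.071, 2.348, -0.0]
ft_force: [-0.6, 0.3, 0.8]
opening: 0.651
```

```bash
python3 -c "
from h import *
go(596.4,121.5,28.5,7.2)"
```

```text
t 18.02 pos [596.6 121.4  80.5] jaw 7.2 tilt 0.64 F [-0.6  0.3  0.8] op 0.651 q7 0.1
shift cm [ 0.05 -0.06  5.2 ] roll -0.0
```

Request:
drive_tool(plan=[[0, 0, 2, 0, 0.65], [0, 0, 4, 0, 0.65], [0.05, -0.05, 5.2, 0, 0.65], [0.05, -0.05, 5.2, 0, 0.65], [0.05, -0.05, 5.2, 0, 0.65]])

```text
time_s: 18.65
tool_pos: [0.5972, 0.1216, 0.0294]
tcp_rot: [2.07, 2.347, 0.002]
ft_force: [0.6, 0.6, 0.2]
opening: 0.649
```

```bash
python3 -c "
from h import *
go(596.4,121.5,28.5,7.2)"
```

```text
t 18.65 pos [597.2 121.6  29.4] jaw 7.2 tilt 0.71 F [0.6 0.6 0.2] op 0.649 q7 0.11
shift cm [ 0.   -0.08  0.09] roll -0.0
```

Request:
drive_tool(plan=[[0, -0.08, 0.05, 0, 0.2], [0, -0.08, 0.05, 0, 0.2], [0, -0.08, 0.05, 0, 0.2], [0, -0.08, 0.05, 0, 0.2], [0, -0.1, -1, 0, 0.2], [0, -0.1, -4, 0, 0.2], [0, -0.1, -8, 0, 0.2], [0, -0.1, -12, 0, 0.2]])

```text
time_s: 19.65
tool_pos: [0.5941, 0.1222, 0.1501]
tcp_rot: [2.071, 2.348, -0.001]
ft_force: [0.2, 0.5, -1.1]
opening: 0.43
```

```bash
python3 -c "
from h import *
go(538.9,-257.2,165,-83.4)"
```

```text
t 19.65 pos [594.1 122.2 150.1] jaw 7.2 tilt 0.64 F [ 0.2  0.5 -1.1] op 0.43 q7 0.07
shift cm [-36.97 -10.2   -1.25] roll 90.6
```

Request:
drive_tool(plan=[[-2.5, -0.9, -0.5, 6, 0.2], [-7, -2.4, -1, 16, 0.2], [-12, -3.8, -1.2, 26, 0.2], [-17, -5.2, -1.2, 36, 0.2], [-22, -6.5, -1.2, 46, 0.2], [-27, -7.8, -1.2, 56, 0.2], [-32, -9, -1.2, 66, 0.2], [-35.5, -9.9, -1.2, 76, 0.2]])

```text
time_s: 20.65
tool_pos: [0.5387, -0.2448, 0.1646]
tcp_rot: [3.081, 0.563, 0.009]
ft_force: [1.7, -0.3, -2.0]
opening: 0.43
```

```bash
python3 -c "
from h import *
go(538.9,-257.2,130,-83.4)"
```

```text
t 20.65 pos [ 538.7 -244.8  164.6] jaw -69.3 tilt 0.63 F [ 1.7 -0.3 -2. ] op 0.43 q7 -0.38
shift cm [-0.43  1.13  3.47] roll 14.1
```

Request:
drive_tool(plan=[[-0.2, 0.6, 0, 8, 0.2], [-0.4, 1.1, 1, 14, 0.2], [-0.4, 1.1, 2.5, 14.1, 0.2], [-0.4, 1.1, 3.4, 14.1, 0.2], [-0.4, 1.1, 3.4, 14.1, 0.2], [-0.4, 1.1, 3.4, 14.1, 0.2]])

```text
time_s: 21.4
tool_pos: [0.5393, -0.2568, 0.1309]
tcp_rot: [3.128, 0.181, 0.012]
ft_force: [0.1, 0.5, -1.9]
opening: 0.431
```

```bash
python3 -c "
from h import *
go(538.9,-257.2,60,-83.4)"
```

```text
t 21.4 pos [ 539.3 -256.8  130.9] jaw -83.4 tilt 0.66 F [ 0.1  0.5 -1.9] op 0.431 q7 -0.53
shift cm [-0.1  -0.03  7.09] roll 0.0
```

Request:
drive_tool(plan=[[0, 0, 2, 0, 0.2], [0, 0, 4, 0, 0.2], [-0.05, -0.03, 5.5, 0, 0.2], [-0.1, -0.03, 6.3, 0, 0.2], [-0.1, -0.03, 6.8, 0, 0.2], [-0.1, -0.03, 7.05, 0, 0.2], [-0.1, -0.03, 7.1, 0, 0.2]])

```text
time_s: 22.28
tool_pos: [0.5392, -0.2574, 0.0605]
tcp_rot: [3.127, 0.181, 0.013]
ft_force: [-0.4, 0.9, -0.2]
opening: 0.434
```

```bash
python3 -c "
from h import *
go(538.9,-257.2,59.5,-83.4)"
```

```text
t 22.27 pos [ 539.2 -257.4   60.5] jaw -83.4 tilt 0.7 F [-0.4  0.9 -0.2] op 0.434 q7 -0.47
shift cm [-0.03 -0.02  0.1 ] roll 0.0
```

Request:
drive_tool(plan=[[0, 0, 0.06, 0, 0.2], [0, 0, 0.12, 0, 0.2], [0, 0, 0.12, 0, 0.2]])

```text
time_s: 22.65
tool_pos: [0.5394, -0.2574, 0.0601]
tcp_rot: [3.127, 0.181, 0.014]
ft_force: [-0.3, 1.7, 4.6]
opening: 0.426
```

Request:
drive_tool(plan=[[0, 0, 0, 0, 0.47], [0, 0, 0, 0, 0.55], [0, 0, 0, 0, 0.55], [0, 0, -1, 0, 0.55], [0, 0, -3, 0, 0.55], [0, 0, -6, 0, 0.55], [0, 0, -9, 0, 0.6], [0, 0, -10, 0, 0.65]])

```text
time_s: 23.65
tool_pos: [0.5394, -0.2577, 0.1634]
tcp_rot: [3.125, 0.181, 0.021]
ft_force: [-0.1, -0.4, 0.4]
opening: 0.651
```

```bash
python3 -c "
from h import *
go(459.5,341.1,140,16.1)"
```

```text
t 23.65 pos [ 539.4 -257.7  163.4] jaw -83.4 tilt 1.03 F [-0.1 -0.4  0.4] op 0.651 q7 -0.56
shift cm [ -1.05 -60.42   1.57] roll -99.5
```

Request:
drive_tool(plan=[[0, -3, 0, -8, 0.65], [0, -8, 0, -17, 0.65], [-0.1, -14, 0, -27, 0.65], [-0.3, -20, 0, -37, 0.65], [-0.5, -26, 0, -47, 0.65], [-0.6, -32, 0, -57, 0.65], [-0.7, -38, 0, -67, 0.65], [-0.8, -44, 0, -77, 0.65]])

```text
time_s: 24.65
tool_pos: [0.4802, 0.1802, 0.158]
tcp_rot: [2.322, 2.089, 0.005]
ft_force: [1.3, 0.1, -0.0]
opening: 0.647
```

```bash
python3 -c "
from h import *
t=robot.grab_frame('top')[...,::-1].copy();cv2.imwrite('pics/t8raw.png',t)
m=np.zeros(t.shape[:2],bool); sl=np.s_[150:230,335:443]; m[sl]=t[sl].min(2)>200
[print(*b) for b in blobs(m,.077)]
go(459.5,341.1,90,16.1)"
```

```text
[356.5 191.1] 679 [ 521.2 -105.8] 169.8 29.2 6.9
[384.5 188.5] 586 [ 530.5 -181.7] 145.9 29.4 6.5
[412.2 186.2] 494 [ 539.  -256.6] 125.0 29.2 6.2
t 24.7 pos [477.9 191.6 157.3] jaw -5.0 tilt 0.72 F [ 0.2  7.2 -1.5] op 0.651 q7 -0.25
shift cm [14.74 -3.22  6.67] roll -21.1
```

Request:
drive_tool(plan=[[4, -0.9, 1, -9, 0.65], [9, -2, 3, -18, 0.65], [13, -2.9, 5, -21, 0.65], [14.7, -3.2, 6.6, -21.1, 0.65], [14.7, -3.2, 6.6, -21.1, 0.65], [14.7, -3.2, 6.6, -21.1, 0.65]])

```text
time_s: 25.45
tool_pos: [0.4609, 0.3379, 0.0912]
tcp_rot: [1.886, 2.496, 0.007]
ft_force: [1.0, -0.3, -0.0]
opening: 0.65
```

```bash
python3 -c "
from h import *
go(459.5,341.1,28.5,16.1)
im=robot.grab_frame('scene')[170:320,270:440,::-1];cv2.imwrite('pics/s8.png',cv2.resize(im,None,fx=3.8,fy=3.8))"
```

```text
t 25.45 pos [460.9 337.9  91.2] jaw 15.9 tilt 0.81 F [ 1.  -0.3 -0. ] op 0.65 q7 -0.19
shift cm [ 0.39 -0.13  6.27] roll -0.2
```

View pics/s8.png

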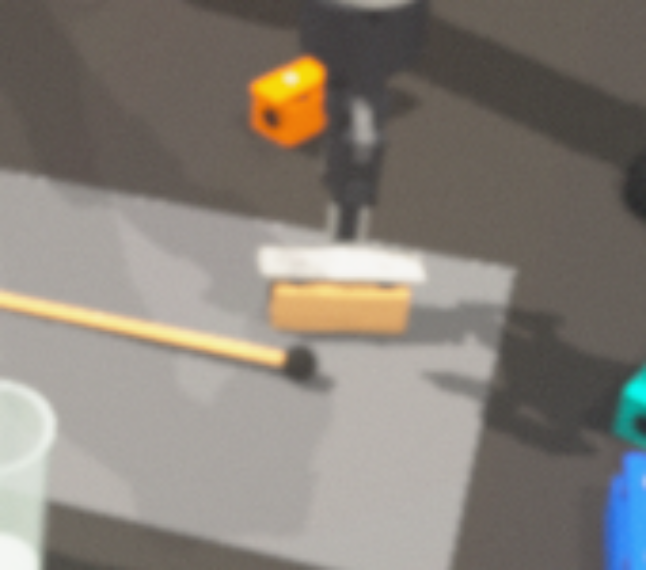

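The tool stands over pale bar D (crop 340,290), which is undisturbed. Descending.

Request:
drive_tool(plan=[[0.3, -0.1, 1, -0.2, 0.65], [0.4, -0.1, 3, -0.2, 0.65], [0.4, -0.13, 5, -0.2, 0.65], [0.4, -0.13, 6.2, -0.2, 0.65], [0.4, -0.13, 6.3, -0.2, 0.65], [0.4, -0.13, 6.3, -0.2, 0.65]])

```text
time_s: 26.25
tool_pos: [0.4601, 0.3414, 0.029]
tcp_rot: [1.882, 2.498, 0.01]
ft_force: [0.7, -0.6, 0.0]
opening: 0.651
```

```bash
python3 -c "
from h import *
go(459.5,341.1,28.5,16.1)"
```

```text
t 26.25 pos [460.1 341.4  29. ] jaw 16.0 tilt 0.86 F [ 0.7 -0.6  0. ] op 0.651 q7 -0.17
shift cm [-0.01 -0.07  0.05] roll -0.1
```

Request:
drive_tool(plan=[[0, -0.07, 0.05, -0.1, 0.2], [0, -0.07, 0.05, -0.1, 0.2], [0, -0.07, 0.05, -0.1, 0.2], [0, -0.07, 0.05, -0.1, 0.2], [0, -0.1, -1, 0, 0.2], [0, -0.1, -4, 0, 0.2], [0, -0.1, -8, 0, 0.2], [0, -0.1, -12, 0, 0.2]])

```text
time_s: 27.25
tool_pos: [0.4566, 0.3411, 0.1499]
tcp_rot: [1.882, 2.499, 0.007]
ft_force: [0.7, 0.5, -1.7]
opening: 0.429
```

```bash
python3 -c "
from h import *
go(547.6,-332.6,165,-83.4)"
```

```text
t 27.25 pos [456.6 341.1 149.9] jaw 16.0 tilt 0.8 F [ 0.7  0.5 -1.7] op 0.429 q7 -0.22
shift cm [-67.27  -9.84  -1.1 ] roll 99.4
```

Request:
drive_tool(plan=[[-2, -0.3, -0.5, 4, 0.2], [-6.5, -1, -1.2, 11, 0.2], [-12, -1.8, -1.5, 19, 0.2], [-17.5, -2.6, -1.5, 27, 0.2], [-23, -3.4, -1.5, 35, 0.2], [-28.5, -4.2, -1.5, 43, 0.2], [-34, -5, -1.5, 51, 0.2], [-39.5, -5.8, -1.5, 59, 0.2]])

```text
time_s: 28.25
tool_pos: [0.5079, -0.0569, 0.1663]
tcp_rot: [2.878, 1.24, 0.012]
ft_force: [0.7, -0.1, -0.5]
opening: 0.429
```

```bash
python3 -c "
from h import *
go(547.6,-332.6,165,-83.4)"
```

```text
t 28.25 pos [507.9 -56.9 166.3] jaw -43.4 tilt 0.63 F [ 0.7 -0.1 -0.5] op 0.429 q7 -0.29
shift cm [-17.3   21.83   0.29] roll 40.0
```

Request:
drive_tool(plan=[[-3.4, 4.3, 0, 9, 0.2], [-7, 8.9, 0, 18, 0.2], [-10.6, 13.4, 0, 27, 0.2], [-14.2, 17.9, 0.1, 35, 0.2], [-16.5, 20.9, 0.2, 39, 0.2], [-17.3, 21.8, 0.3, 40, 0.2], [-17.3, 21.8, 0.3, 40, 0.2], [-17.3, 21.8, 0.3, 40, 0.2]])

```text
time_s: 29.25
tool_pos: [0.5475, -0.33, 0.1642]
tcp_rot: [3.134, 0.184, 0.014]
ft_force: [-0.1, -0.5, -0.9]
opening: 0.434
```

```bash
python3 -c "
from h import *
go(547.6,-332.6,60,-83.4)
im=robot.grab_frame('scene');cv2.imwrite('pics/s9.png',cv2.resize(im[130:290,40:240,::-1],None,fx=3.7,fy=3.7))"
```

```text
t 29.25 pos [ 547.5 -330.   164.2] jaw -83.3 tilt 0.54 F [-0.1 -0.5 -0.9] op 0.434 q7 -0.47
shift cm [-0.12  0.24 10.42] roll 0.1
```

View pics/s9.png

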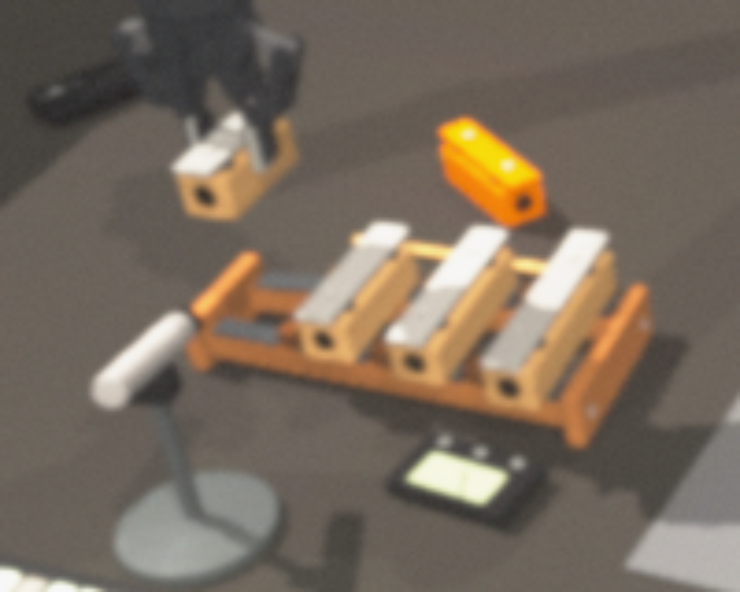

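D is held over place 4, and the mic is clear. Lowering.

Request:
drive_tool(plan=[[-0.1, 0.2, 2, 0, 0.2], [-0.1, 0.25, 5, 0.1, 0.2], [-0.1, 0.25, 7.5, 0.1, 0.2], [-0.1, 0.25, 8.4, 0.1, 0.2], [-0.1, 0.25, 8.4, 0.1, 0.2], [-0.1, 0.25, 8.4, 0.1, 0.2]])

```text
time_s: 30.05
tool_pos: [0.5484, -0.3332, 0.0815]
tcp_rot: [3.132, 0.182, 0.017]
ft_force: [0.6, -0.6, -1.4]
opening: 0.435
```

```bash
python3 -c "
from h import *
go(547.6,-332.6,59.5,-83.4)"
```

```text
t 30.05 pos [ 548.4 -333.2   81.5] jaw -83.3 tilt 0.67 F [ 0.6 -0.6 -1.4] op 0.435 q7 -0.41
shift cm [-0.1  -0.08  2.2 ] roll 0.1
```

Request:
drive_tool(plan=[[-0.1, -0.08, 0.7, 0, 0.2], [-0.1, -0.08, 1.3, 0, 0.2], [-0.1, -0.08, 1.7, 0, 0.2], [-0.1, -0.08, 2.0, 0, 0.2], [-0.1, -0.08, 2.15, 0, 0.2], [-0.1, -0.08, 2.2, 0, 0.2]])

```text
time_s: 30.8
tool_pos: [0.5477, -0.3326, 0.06]
tcp_rot: [3.133, 0.182, 0.018]
ft_force: [-0.7, 1.5, 4.0]
opening: 0.433
```

```bash
python3 -c "
from h import *
go(547.6,-332.6,59.2,-83.4)"
```

```text
t 30.8 pos [ 547.7 -332.6   60. ] jaw -83.3 tilt 0.68 F [-0.7  1.5  4. ] op 0.433 q7 -0.39
shift cm [-0.01  0.    0.08] roll 0.1
```

Contact is felt, with the force going from −1.4 to +4 N. Releasing and backing off.

Request:
drive_tool(plan=[[0, 0, 0, 0, 0.47], [0, 0, 0, 0, 0.54], [0, 0, 0, 0, 0.54], [0, 0, -1, 0, 0.54], [0, 0, -3, 0, 0.54], [0, 0, -6, 0, 0.54], [0, 0, -10, 0, 0.6], [0, 0, -14, 0, 0.65]])

```text
time_s: 31.8
tool_pos: [0.5459, -0.3325, 0.2029]
tcp_rot: [3.132, 0.181, 0.02]
ft_force: [1.3, 0.4, 1.0]
opening: 0.651
```

```bash
python3 -c "
from h import *
go(470,120,220,-60)"
```

```text
t 31.8 pos [ 545.9 -332.5  202.9] jaw -83.4 tilt 0.77 F [1.3 0.4 1. ] op 0.651 q7 -0.5
shift cm [ -2.3  -45.82  -1.98] roll -23.4
```

Request:
drive_tool(plan=[[-0.3, -4, 0, -3, 0.65], [-0.6, -10, -0.5, -6, 0.65], [-1, -16, -1, -9, 0.65], [-1.2, -22, -1.2, -12, 0.65], [-1.5, -28, -1.5, -15, 0.65], [-1.8, -34, -1.8, -18, 0.65], [-2, -40, -2, -21, 0.65], [-2.3, -45, -2, -23, 0.65]])

```text
time_s: 32.8
tool_pos: [0.471, 0.1142, 0.222]
tcp_rot: [3.03, 0.805, 0.023]
ft_force: [0.3, 0.5, -0.2]
opening: 0.653
```

Request:
drive_tool(plan=[[0, -1, 0, 0, 0.65], [0, -1, 0, 0, 0.65], [0, -1, 0, 0, 0.65]])

```text
time_s: 33.17
tool_pos: [0.4666, 0.1207, 0.2226]
tcp_rot: [3.031, 0.799, 0.025]
ft_force: [0.2, -0.2, 0.3]
opening: 0.651
```

```bash
python3 -c "
from h import *
t=robot.grab_frame('top')[...,::-1].copy();cv2.imwrite('pics/t10raw.png',t)
m=np.zeros(t.shape[:2],bool); sl=np.s_[150:230,335:450]; m[sl]=t[sl].min(2)>200
[print(*b) for b in blobs(m,.077)]
cv2.imwrite('pics/t10.png',cv2.resize(t[75:250,230:465],None,fx=3.4,fy=3.4,interpolation=2))
im=robot.grab_frame('scene');cv2.imwrite('pics/s10.png',cv2.resize(im[150:340,40:310,::-1],None,fx=2.9,fy=2.9,interpolation=2))
go(470,120,220,-60)"
```

```text
[356.5 191.1] 678 [ 521.1 -105.8] 169.8 29.1 6.9
[384.6 188.5] 585 [ 530.5 -181.7] 146.0 29.4 6.5
[412.2 186.3] 492 [ 538.9 -256.7] 125.1 29.1 6.2
[439.6 183.7] 401 [ 548.1 -331.2] 104.5 28.5 6.4
t 33.27 pos [466.5 120.9 222.3] jaw -60.5 tilt 0.96 F [0.6 0.6 0.7] op 0.654 q7 -0.95
shift cm [0.25 0.25 0.23] roll -0.5
```

View pics/t10.png

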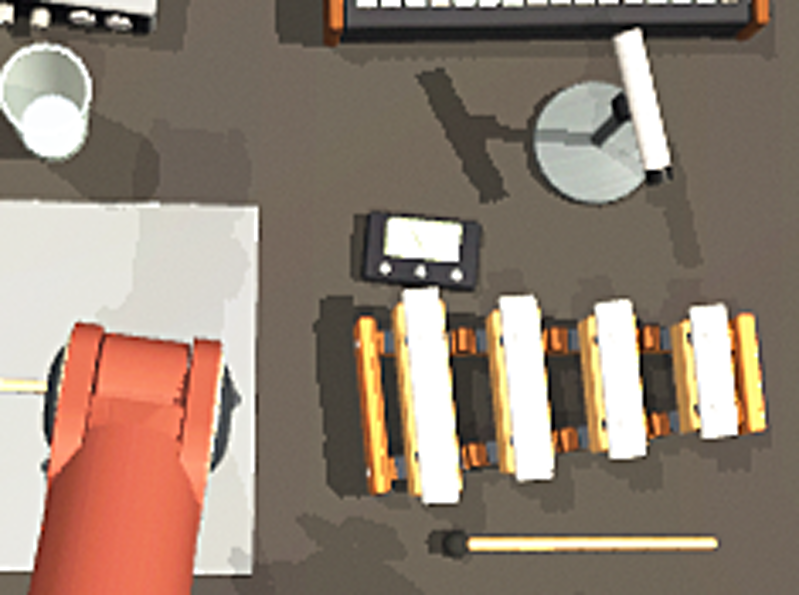

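View pics/s10.png

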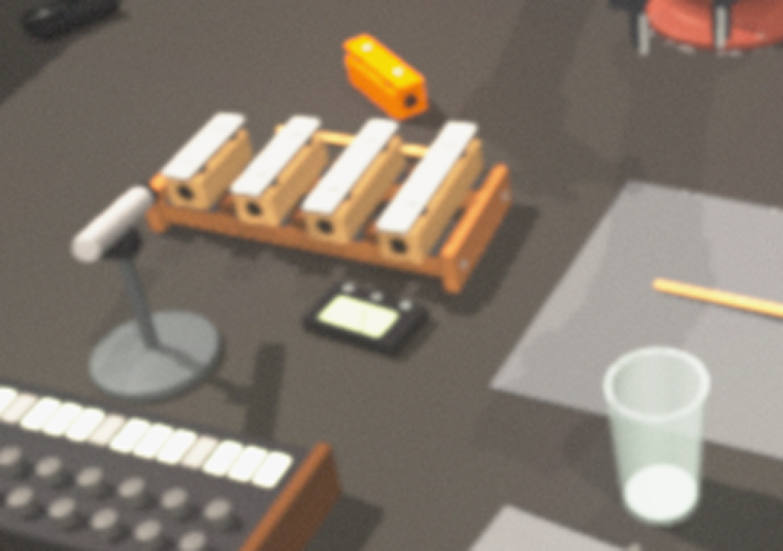

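All four bars are seated, in order and square: A at top-crop (428,395), B (525,387), C (620,379) and D (713,371). The mic and glass haven't moved. Handing in.

```bash
python3 -c "
from plant import robot
print(robot.hand_in())"
```

```text
the job is handed in; nothing more can be done
None
```

All four chime bars are on the frame, A to D from the broad end to the narrow end, right way up. I lowered each one until I felt contact, then released it. The job was handed in at about 33 s.

**Last top-view check:** each bar's centre measured within about 1.5 mm of its target. The bars lay at 6.2–6.9°, against about 6.6° for the frame. Both views showed all four seated, and the microphone and glass standing where they were. The arm was clear of everything.

**What went wrong:** my first reach for A landed 10 mm off along the bar, because the arm was still settling. I opened the jaws, corrected and re-gripped before lifting.

**Checks that disagreed or were limited:**
- **Contact height:** bars B, C and D touched down with the tool about 1 mm higher than I had worked out.
- **Tool tilt:** the tool drifted 0.5–1° off vertical over the job. The bars still looked level in the pictures.
- **Final positions:** these come from the top camera only, whose calibration is good to about 2 mm. The scene camera was a check by eye.

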